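Unlock the belt tensioner and hold it back

TASK

The sprung yellow tensioner arm on the belt-drive unit is still locked for transport: pull its red locking cap straight up until it clicks and stays up, then push the arm back by its aluminium idler roller, past the ratchet click and right back to the rubber stop. Finish still holding the roller there with the gripper fingers so that the belt could be fitted: do not let go. Leave the loose things on the bench where they are.

Things in the scene. Friction and masses are not known exactly. Their poses are not given: they have to be found in the camera images.
- unit: belt-drive unit fixed to the bench: dark steel plate 210 x 270 mm, 12 mm thick; origin at the centre of its underside (bench level). +y runs from the arm's pivot towards the pawl housing, +x is the way the arm is pushed back. In its frame (mm): pivot (0, -90); yellow arm 22 wide, top 28 high; black pulley 56 diameter at (-66, -92), 34 high; aluminium pawl housing near (18, 105), 36 high
- stop (a point): centre of the top of the black rubber stop post, 18 mm diameter, 30 mm above the bench; the yellow arm's side meets it when fully back
- bracket (a point): top of the blue lock bracket, 42 mm above the bench, at the middle of its 90 mm length (along the unit's x); 22 mm wide; the arm passes beneath it
- pivot (a point): the vertical axis on which the yellow arm turns, at the height of the arm's top (28 mm above the bench)
- roller: bare aluminium idler roller standing on the yellow tensioner arm, upright, 36 mm diameter, 52 mm tall, turning easily about its own upright axis; its axis lies 120 mm from the pivot axis; origin at the centre of its underside, 30 mm above the bench. With the tensioner at 0 it lies at about (-35, 25) mm in the unit's frame, at the stop at about (40, 23)
- roller_top (a point): centre of the roller's top face, 82 mm above the bench
- tensioner (a joint): angle of the sprung yellow arm, rad: 0 forward, growing as it is pushed back (clockwise from above, roller towards the unit's +x); rubber stop at 0.64. The cap, while down, blocks it. Spring: about 6 N at the roller at 0, 12 N at the stop, about 5 N more at the ratchet. The ratchet clicks at about 0.42; let go after that, it springs back onto the pawl at about 0.44
- pawl (a joint): the orange ratchet pawl at the arm's far end, m: 0 when sprung home; pushed out about 5 mm (0.005) as the arm's tooth rides over it, and back to 0 with the click
- lock_cap (a joint): height of the red locking cap above its locked place, m: 0 locked, 0.020 fully up. A spring ball holds it down: it clicks over at about 0.007 (about 5 N) and then stays up, at 0.010 or more; it cannot come off
- cap_top (a point): centre of the top of the red locking cap, an upright cylinder 24 mm in diameter, 28 mm tall, standing on the blue bracket over the arm; 70 mm above the bench when locked
- spare_roller: loose bystander: spare bare aluminium roller standing upright on the bench beside the unit, 36 mm diameter, 52 mm tall (NOT the one to push); origin at the centre of its underside
- pulley: loose bystander: flat aluminium flanged pulley, 60 mm diameter, 34 mm tall; origin at the centre of its underside
- jar: loose bystander: clear jar with black cap, 52 mm diameter, 60 mm tall; origin at the centre of its underside
- mallet: loose bystander: mallet with wooden handle, 260 mm long, lying flat; origin under its middle
- spray: loose bystander: black and green spray can, 52 mm diameter, 160 mm tall; origin at the centre of its underside
- spanner: loose bystander: steel spanner, 170 mm long, lying flat; origin under its middle
- parts_bin: loose bystander: open blue bin 110 x 100 x 50 mm; origin at the centre of its underside

How it is judged (in metres and radians):
On the way, in this order (a step that is already met when the one before it is completed fails the run):
1. the red locking cap is pulled up past its click (value of joint lock_cap above 0.0095 m and value of joint tensioner below 0.2 rad), for 0.1 s.
2. the tensioner arm is pushed back past the ratchet click, the pawl sprung home behind it (value of joint tensioner above 0.43 rad and value of joint pawl below 0.002 m and value of joint lock_cap above 0.0095 m), for 0.1 s.
At the end, for the whole second after the job is handed in: the tensioner is held still at 0.57 rad or more (stop at 0.64), clear of the pawl, which is home (under 2 mm), by the gripper fingers pressing on the roller with more than 4 N; the red cap is still up (9.5 mm or more) (value of joint tensioner above 0.57 rad and velocity of joint tensioner between -0.05 and 0.05 rad/s and value of joint pawl below 0.002 m and value of joint lock_cap above 0.0095 m and contact force between the fingers and roller above 4 N); the arm keeps its last pose, push and grip.
It fails at once if a loose thing on the bench is knocked more than 30 mm from its place (distance of any of spare_roller, pulley, jar, mallet, spray, spanner, parts_bin from where it was at the start of the episode above 0.03 m).
It also fails if it takes over 40 s, if anything falls off the work surface, if the arm or the gripper's body presses on something with over 40 N, if the wrist force passes 120 N, or if a joint passes its speed limit or range.

ROBOT

A 6-joint arm with a two-finger parallel gripper is mounted at the origin on the work surface. World frame = base frame: x ahead of the robot, y to its left, z up, the work surface at z = 0. Lengths are in mm, angles in rad, forces in N, time in s.
With the tool pointing down it reaches from about 400 to 825 mm from the base axis. Payload 7 kg.
Tool frame: the origin (TCP) lies at the very end of the fingers, on their centre line; the grasp point (between the pads) lies 19 mm behind it (env.pinch_z is the distance from the TCP to the grasp point, in mm); z points along the fingers, y is the line along which they close (so a half turn about z gives the same grasp; the last joint's range is limited). The gripper opens to 85 mm and grips with 20 to 120 N. Pads are 22 mm wide; open, the fingers measure 114 mm over their backs; the gripper's body (76 mm by 85 mm) begins 54 mm behind the grasp point. The pads swing forward as they close: fully open they stand 13 mm farther back than shut.
Start: joints at [1.511, 0.359, 0.012, 0, -1.224, -0.288], TCP at [230.068, 634.558, 231.302] pointing down, gripper open.
Joint ranges: [-3.07, 3.07], [-1.43, 2.12], [-1.02, 1.25], [-3.03, 1.67], [-3.05, -0], [-3.03, 3.03]. Speed limits (rad/s): [2.39, 2.39, 3.01, 3.14, 3.14, 3.14].

INTERFACE

Orientations are given as a unit quaternion [w, x, y, z].
In Python, from workcell import env, kinematics, monitor, get_image, get_calibration, ticket gives the robot as it stands. Calls block until the motion is done:
- env.goto(position, orientation): joint-space move of the TCP to a pose.
- env.servo_line(position, frame=None, feed=150): straight line of the TCP; frame=None keeps the orientation; feed is the mean speed in mm/s.
- env.set_joints(angles): joint-space move.
- env.command_gripper(opening): opening from 0.0 (shut) to 1.0 (fully open); the grip force is fixed at half the most; returns when the fingers have stopped.
- env.pause(seconds).
- kinematics.inverse_kinematics(position, orientation): joint angles nearest the present ones, or None.
- monitor.state(): the state.
- get_image(name): name is "scene" or "top"; returns the picture (384x512x3 uint8, red, green, blue); there is no depth.
- get_calibration(name): a dict with "K" (3x3 intrinsics, pixels), "k1" (the pictures are not rectified: a ray, as slopes to the right and down, at radius r is drawn at 1 + k1 r^2 times it, then the intrinsics apply), "R" (3x3) and "t" (3): a world point X has camera coordinates R X + t. Camera axes: x right, y down, z forward; pixel columns grow to the right and rows downward; lengths in mm; the calibration is good to about 2 mm. A picture is of the moment at which its call begins. get_calibration takes no time and is no camera call.
A pose or a line that the arm cannot do raises env.MotionError and nothing moves.
- ticket.job_done(): hands the job in; it is judged then, once.
The state is a dict: "time_s": time; "qpos": joint angles; "qvel": joint speeds; "joint_efforts": joint torques, N m; "ee_pos": TCP position; "ee_rot": TCP orientation; "ft_force": force on the tool from outside, world axes, zero at the start; "wrist_torque": the same for the moment, N m; "gripper_width": opening from 0.0 (shut) to 1.0 (fully open); "grip_force": force on a finger pad.
Only numpy, scipy, OpenCV 4.12 (cv2) and the standard library are available. Lean on these libraries where they do the work, as an engineer would, in place of code of your own. Each camera call takes 0.05 s, during which the arm holds its last target. There are 200 camera calls.

## Working session

There is one attempt and no reset: what is moved stays moved. The work goes in short steps, each a Python script; the robot and the scene stay as the last script left them, time stands still between calls to the robot, and variables do not carry over. Pictures are saved under pics/ and viewed, at most 10 in all, crops included, and the job is handed in when it is done.

```bash
ls; mkdir -p pics
python3 - <<'E'
from workcell import env, kinematics, monitor, get_image, get_calibration, ticket
import cv2
for n in("scene","top"):
    im=get_image(n); cv2.imwrite(f"pics/{n}0.png",im[...,::-1]); c=get_calibration(n); print(n,c)
print(monitor.state(), env.pinch_z)
E
```

```text
pics
scene {'K': array([[437.06383399,   0.        , 262.67005178],
       [  0.        , 437.06383399, 186.93061661],
       [  0.        ,   0.        ,   1.        ]]), 'k1': -0.06398305686098904, 'R': array([[-0.52536901,  0.85087024,  0.00269087],
       [ 0.69445752,  0.43061516, -0.57645411],
       [-0.49164637, -0.30098243, -0.81712509]]), 't': array([ 294.34455746, -335.56634581, 1645.80691522])}
top {'K': array([[396.44018207,   0.        , 253.2361617 ],
       [  0.        , 396.44018207, 188.19271248],
       [  0.        ,   0.        ,   1.        ]]), 'k1': 0.047800934316276945, 'R': array([[-2.65935405e-02, -9.99646322e-01,  1.22848099e-04],
       [-9.93036428e-01,  2.64035886e-02, -1.14810727e-01],
       [ 1.14766878e-01, -3.17521637e-03, -9.93387378e-01]]), 't': array([ -17.68614859,  535.96564337, 1414.62077107])}
{'time_s': 0.1, 'qpos': array([ 1.51108665e+00,  3.59299138e-01,  1.11541324e-02, -2.73388738e-04,
       -1.22412697e+00, -2.88090099e-01]), 'qvel': array([-0.00110082, -0.00047097,  0.00293759,  0.00143013,  0.00114571,
        0.00031553]), 'joint_efforts': array([-1.43741727e-03, -5.84766018e+01,  2.94108242e+01,  6.95453569e+00,
       -3.17967759e-03,  3.76760170e-06]), 'ee_pos': array([229.95678853, 634.15973895, 230.47573877]), 'ee_rot': array([ 7.47666154e-04,  9.84909152e-01, -1.73070511e-01, -4.36214136e-05]), 'ft_force': array([0.53775237, 0.52814185, 0.02585065]), 'wrist_torque': array([ 0.04559727, -0.02165604,  0.03289032]), 'grip_force': 0.0, 'gripper_width': 1.0000191020811793} 18.700000000000003
```

View pics/scene0.png

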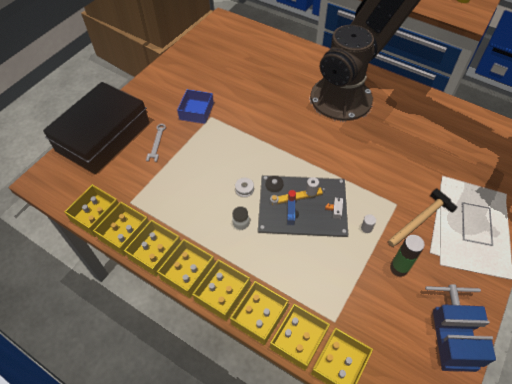

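View pics/top0.png

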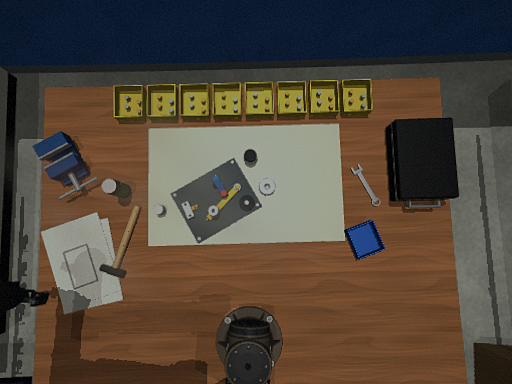

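The scene view shows the unit around (303,206), and the top view shows it around (216,200). The red cap is near (291,197) in scene and (224,193) in top. The roller is near (313,183) in scene and (213,211) in top. I'll zoom in on both.

Run:
```python
import cv2,numpy as np
s=cv2.imread("pics/scene0.png")[165:245,250:355]; t=cv2.imread("pics/top0.png")[150:250,165:270]
f=lambda a,k:cv2.resize(a,None,fx=k,fy=k,interpolation=cv2.INTER_CUBIC)
cv2.imwrite("pics/s1.png",f(s,7)); cv2.imwrite("pics/t1.png",f(t,6))
```

```text
(no output)
```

View pics/s1.png

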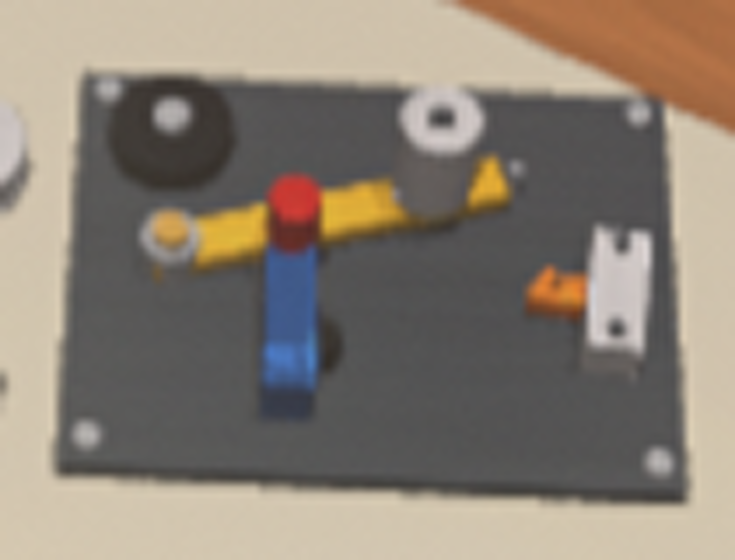

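View pics/t1.png

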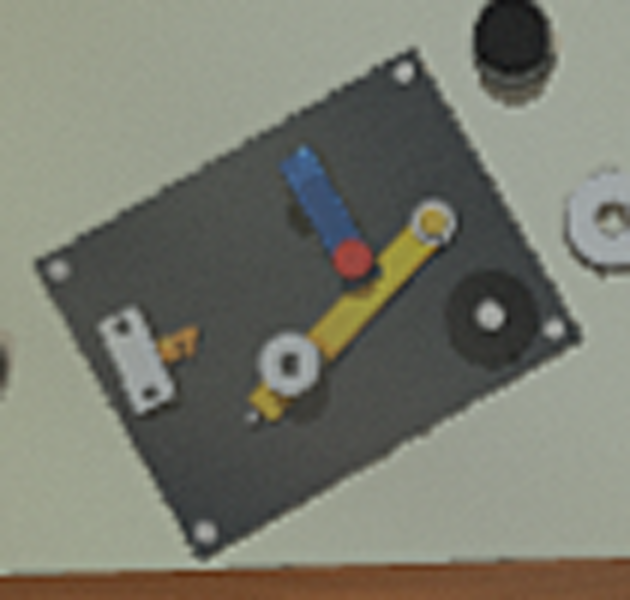

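The zoom shows, in full-image pixels, the cap top at scene (292,193) / top (223.5,193), and the roller top at scene (313,182) / top (213,210.5). The pivot is at the left in scene. The plate corners are clear in the top view.

```bash
cat > h.py <<'E'
import numpy as np, cv2
from workcell import env, kinematics, monitor, get_image, get_calibration, ticket
def ray(n,p):
    c=get_calibration(n); K=c["K"]
    d=np.array([(p[0]-K[0,2])/K[0,0],(p[1]-K[1,2])/K[1,1]]); u=d.copy()
    for _ in range(20): u=d/(1+c["k1"]*(u@u))
    R=c["R"]; return -R.T@c["t"], R.T@np.array([*u,1])
def onplane(n,p,z):
    o,d=ray(n,p); return o+d*(z-o[2])/d[2]
def tri(ps,pt):
    o1,d1=ray("scene",ps); o2,d2=ray("top",pt)
    s=np.linalg.lstsq(np.c_[d1,-d2],o2-o1,rcond=None)[0]
    a,b=o1+s[0]*d1,o2+s[1]*d2; return (a+b)/2,np.linalg.norm(a-b)
def cap_mask(n,im):
    h=cv2.cvtColor(im,cv2.COLOR_RGB2HSV)
    return ((h[...,0]<6)|(h[...,0]>174))&(h[...,1]>150)&(h[...,2]>(165 if n=="scene" else 90))
E
python3 - <<'E'
from h import *
np.set_printoptions(precision=1,suppress=True)
S=cv2.imread("pics/scene0.png")[...,::-1].copy();T=cv2.imread("pics/top0.png")[...,::-1].copy()
c={}
for n,im,(y0,y1,x0,x1) in(("scene",S,(165,245,250,355)),("top",T,(150,250,165,270))):
    m=cap_mask(n,im); k=np.zeros_like(m); k[y0:y1,x0:x1]=1; ys,xs=np.nonzero(m&k); c[n]=(xs.mean(),ys.mean()); print(n,c[n],len(xs))
    print("cap z70",onplane(n,c[n],70))
print("cap",tri(c["scene"],c["top"]))
f=lambda x,y:((x+.5)/6-.5+165,(y+.5)/6-.5+150); g=lambda x,y:((x+.5)/7-.5+250,(y+.5)/7-.5+165)
print("roller",onplane("scene",g(442,120),82),onplane("top",f(290,362),82),tri(g(442,120),f(290,362)))
P=np.array([onplane("top",f(*p),12) for p in((413,50),(580,338),(203,558),(38,262))])
print(P,np.linalg.norm(P-np.roll(P,-1,0),axis=1)); ctr=P.mean(0)
# refined by contour
g2=cv2.cvtColor(T,cv2.COLOR_RGB2GRAY)
Q=np.array([onplane("scene",g(*p),12) for p in((60,470),(82,74),(662,97),(685,488))]);print(Q,np.linalg.norm(Q-np.roll(Q,-1,0),axis=1))
for X in(P,Q):
    C=X.mean(0)[:2]; ey=(X[2]+X[3]-X[0]-X[1])[:2]; ey/=np.linalg.norm(ey); ex=np.array([ey[1],-ey[0]])
    print("C",C,"ey",np.arctan2(ey[1],ey[0]))
    A=np.c_[ex,ey]
    for nme,q in(("cap",onplane("top",c["top"],70)),("roll",onplane("top",f(290,362),82)),("pivot",onplane("top",f(434,221),34)),("pulley",onplane("top",f(490,315),34))): print(nme,A.T@(q[:2]-C))
    for u in((-35,25),(40,23),(0,-90)): print(u,C+A@u)
E
```

```text
scene (np.float64(291.7741935483871), np.float64(192.7741935483871)) 31
cap z70 [518.9  76.8  70. ]
top (np.float64(222.92307692307693), np.float64(192.6153846153846)) 13
cap z70 [517.9  75.9  70. ]
cap (array([518. ,  76.2,  68.4]), np.float64(0.3527465586276217))
roller [457.8 114.2  82. ] [456.8 111.   82. ] (array([456.5, 112.4,  79.3]), np.float64(2.426348834494081))
[[653.   38.8  12. ]
 [471.2 -59.7  12. ]
 [344.1 172.2  12. ]
 [526.8 271.4  12. ]] [206.8 264.4 207.9 264.6]
[[657.6  44.2  12. ]
 [474.2 -58.4  12. ]
 [343.9 176.8  12. ]
 [525.6 274.6  12. ]] [210.1 268.9 206.4 265.5]
C [498.8 105.7] ey 2.069872834525584
cap [  2.5 -35.3]
roll [-34.3  24.8]
pivot [  1.3 -90. ]
pulley [-65.2 -90.8]
(-35, 25) [456.1 110.9]
(40, 23) [522.9 145. ]
(0, -90) [541.8  26.7]
C [500.3 109.3] ey 2.0839995050710955
cap [ -1.1 -37.7]
roll [-37.1  22.9]
pivot [ -3.1 -92.4]
pulley [-69.6 -92.3]
(-35, 25) [457.5 113.9]
(40, 23) [523.9 149. ]
(0, -90) [544.5  30.9]
```

Heights and plate sizes check out: cap 68.4 mm triangulated against 70 expected, and roller 79.3 against 82. The cap is at about (518.3, 76.3) and the roller at about (457, 112.3). I'll go for the cap, closing along unit y so the fingers straddle the bracket.

```bash
cat >> h.py <<'E'
np.set_printoptions(precision=2,suppress=True)
C=np.array([499.4,107.]); TH=2.075                      # unit centre, direction of its +y
def down(th,alt=0):                                     # tool down, closing line along th
    a=(th+np.pi/2)/2-(np.pi/2 if alt else 0); return [0,np.cos(a),np.sin(a),0]
def show(t=""):
    s=monitor.state(); print(t,round(s["time_s"],2),s["ee_pos"],"F",s["ft_force"],"w",round(s["gripper_width"],3),"g",round(s["grip_force"],1)); return s
E
python3 - <<'E'
from h import *
q=down(TH,1)
env.command_gripper(0.62)
env.goto([518.3,76.3,150],q); show("above")
im=get_image("scene"); cv2.imwrite("pics/a1.png",cv2.resize(im[90:250,220:390,::-1],None,fx=3.5,fy=3.5,interpolation=cv2.INTER_CUBIC))
env.servo_line([518.3,76.3,41],feed=80); show("down")
env.command_gripper(0.0); show("grip")
E
```

```text
above 2.78 [518.52  76.88 150.14] F [1.85 0.17 0.06] w 0.619 g 0.0
down 4.35 [518.64  76.48  41.49] F [-0.65 -0.61  1.25] w 0.62 g 0.0
grip 4.73 [518.85  75.77  41.72] F [ 1.77 -4.73  3.73] w 0.258 g 58.6
```

View pics/a1.png

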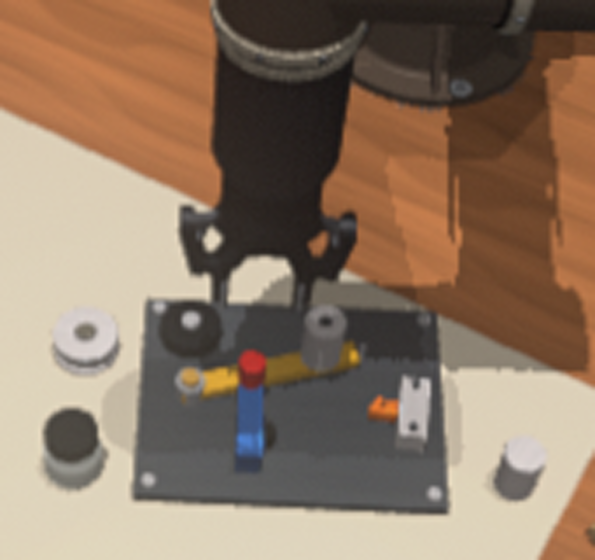

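The picture shows the open fingers over the bracket and cap, correctly oriented. The closed width of about 22 mm could mean the pads hold either the cap (24) or the bracket (22). I'll lift in small steps and watch the force.

Run:
```python
from h import *
for dz in (3,6,9,12,15,17):
    env.servo_line([518.3,76.3,41+dz],feed=30); s=show(dz)
    if abs(s["ft_force"][2])>30: break
im=get_image("scene"); cv2.imwrite("pics/a2.png",cv2.resize(im[130:250,240:390,::-1],None,fx=4,fy=4,interpolation=cv2.INTER_CUBIC))
```

```text
3 4.98 [518.84  75.76  44.34] F [ 2.31 -4.95 -1.69] w 0.264 g 59.5
6 5.23 [518.84  75.74  47.37] F [ 4.19 -4.61 -0.76] w 0.267 g 59.6
9 5.48 [518.84  75.75  50.6 ] F [ 1.21 -5.77  1.56] w 0.266 g 59.9
12 5.73 [518.85  75.79  53.47] F [ 2.63 -4.1   0.04] w 0.262 g 59.8
15 5.98 [518.82  75.77  56.43] F [ 2.03 -5.93  1.16] w 0.262 g 59.8
17 6.23 [518.84  75.77  58.39] F [ 3.46 -4.92 -0.22] w 0.256 g 59.8
```

Run:
```python
from h import *
env.command_gripper(0.62); show("open")
env.servo_line([518.3,76.3,160],feed=150)
env.goto([457,112.3,160],down(TH-np.pi/2,1)); env.command_gripper(1.0); show("above roller")
S=get_image("scene");T=get_image("top")
for n,im,(y0,y1,x0,x1) in(("scene",S,(165,245,250,355)),("top",T,(150,250,165,270))):
    m=cap_mask(n,im); k=np.zeros_like(m); k[y0:y1,x0:x1]=1; ys,xs=np.nonzero(m&k); print(n,xs.mean(),ys.mean(),len(xs),onplane(n,(xs.mean(),ys.mean()),88))
cv2.imwrite("pics/a3.png",cv2.resize(S[120:250,240:390,::-1],None,fx=4,fy=4,interpolation=cv2.INTER_CUBIC))
```

```text
open 6.68 [518.26  76.47  57.98] F [ 0.38 -0.1  -0.39] w 0.621 g 0.0
above roller 9.45 [457.02 112.28 160.  ] F [-0.16 -0.04  0.56] w 0.999 g 0.0
scene 292.0 189.77777777777777 27 [520.47  77.3   88.  ]
top 222.88235294117646 192.0 17 [518.13  74.7   88.  ]
```

View pics/a3.png

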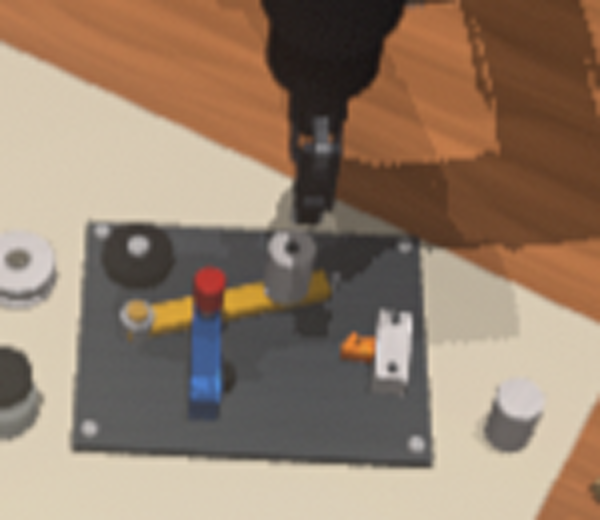

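The picture confirms the cap is raised: its red top is now at (208,280) in the crop, 3 px higher in full-image pixels. It fits the 88 mm plane in both views. The arm is still forward. Next I'll grip the roller and swing it around the pivot.

```bash
cat >> h.py <<'E'
PV=np.array([543.1,28.8])
def arc(t,z=44,r0=np.array([457,112.3])):
    c,s=np.cos(t),np.sin(t); return [*(PV+np.array([[c,s],[-s,c]])@(r0-PV)),z]
E
python3 - <<'E'
from h import *
env.servo_line([457,112.3,44],feed=90); show("down")
env.command_gripper(0.0); s=show("grip")
for t in np.arange(.05,.505,.05):
    env.servo_line(arc(t),feed=40); s=show(round(t,2))
    if np.linalg.norm(s["ft_force"])>60: break
S=get_image("scene")
cv2.imwrite("pics/a4.png",cv2.resize(S[120:250,240:390,::-1],None,fx=4,fy=4,interpolation=cv2.INTER_CUBIC))
E
```

```text
down 10.99 [457.37 112.52  44.48] F [0.45 0.08 0.66] w 1.001 g 0.0
grip 11.51 [458.49 113.26  44.81] F [3.66 1.49 3.88] w 0.408 g 59.5
0.05 11.81 [460.44 115.34  44.53] F [-3.63 -5.31 15.98] w 0.408 g 60.9
0.1 12.11 [464.64 119.26  44.52] F [-5.33 -3.28 17.08] w 0.405 g 61.1
0.15 12.41 [469.11 123.01  44.5 ] F [-5.83 -2.62 16.45] w 0.406 g 61.1
0.2 12.71 [473.8  126.6   44.51] F [-7.18 -2.23 18.53] w 0.407 g 61.2
0.25 13.01 [478.7  129.98  44.53] F [-8.99 -1.09 19.1 ] w 0.407 g 61.2
0.3 13.31 [483.76 133.08  44.51] F [-10.05  -0.76  19.15] w 0.407 g 61.2
0.35 13.61 [488.98 135.97  44.5 ] F [-10.43   1.9   18.15] w 0.404 g 61.2
0.4 13.91 [493.62 138.22  44.46] F [-13.5    0.66  21.83] w 0.408 g 61.7
0.45 14.21 [498.41 140.31  44.46] F [-16.19   3.81  23.3 ] w 0.408 g 61.6
0.5 14.51 [505.47 143.03  44.54] F [-12.44   3.84  18.59] w 0.405 g 61.1
```

View pics/a4.png

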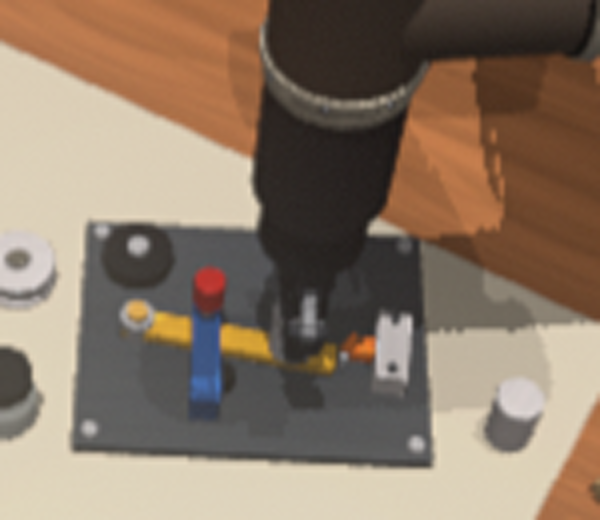

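The picture shows the arm swung back, with its tip at (340,355) next to the pawl, the cap still up and the roller in the fingers. The force dropped between 0.45 and 0.50, which is the click. I'll continue in small steps to the stop.

Run:
```python
from h import *
for t in np.arange(.52,.69,.02):
    env.servo_line(arc(t),feed=30); env.pause(.15); s=show(round(t,2))
    v=s["ee_pos"][:2]-PV; print("  angle est",2.3714-np.arctan2(v[1],v[0]))
    F=s["ft_force"]
    if F[0]<-24: break
S=get_image("scene");T=get_image("top")
a=cv2.resize(S[130:250,240:370,::-1],(520,480),interpolation=cv2.INTER_CUBIC)
cv2.imwrite("pics/a5.png",a)
```

```text
0.52 14.96 [507.64 143.76  44.54] F [-12.25   3.52  18.88] w 0.408 g 61.0
  angle est 0.5014520056213492
0.54 15.36 [509.93 144.46  44.54] F [-12.98   4.67  18.68] w 0.407 g 61.0
  angle est 0.5213321370883821
0.56 15.76 [512.25 145.11  44.54] F [-12.92   5.91  19.28] w 0.409 g 61.0
  angle est 0.5413028407382674
0.58 16.16 [514.6  145.79  44.56] F [-13.37   5.94  19.  ] w 0.407 g 61.0
  angle est 0.5616746271150128
0.6 16.56 [516.96 146.37  44.58] F [-12.83   5.5   17.92] w 0.406 g 61.0
  angle est 0.5818125254720337
0.62 16.96 [519.25 146.86  44.56] F [-12.79   5.54  18.71] w 0.405 g 61.0
  angle est 0.6012593169592202
0.64 17.36 [521.67 147.38  44.58] F [-13.27   7.13  18.37] w 0.408 g 61.0
  angle est 0.6217705846610366
0.66 17.76 [524.   147.79  44.56] F [-12.85   6.78  18.71] w 0.406 g 61.0
  angle est 0.6414011685797378
0.68 18.16 [526.05 148.11  44.54] F [-14.72   6.57  18.75] w 0.41 g 61.1
  angle est 0.6586762137278592
```

View pics/a5.png

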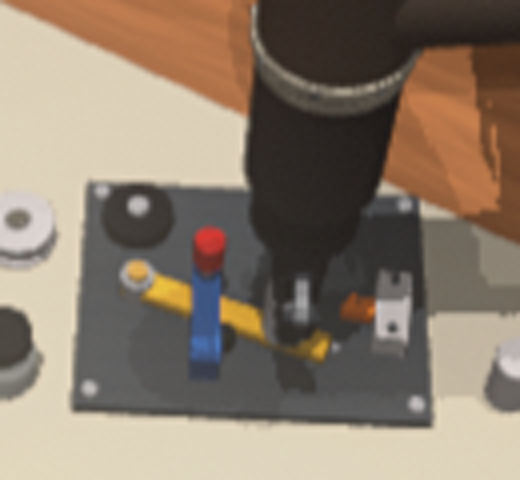

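The picture shows the arm tip at (325,350), well past the pawl at (357,307). The cap is still up and the fingers are on the roller. The force only starts to rise at 0.68, so I'll go on until the stop clearly pushes back.

Run:
```python
from h import *
for t in np.arange(.69,.76,.01):
    env.servo_line(arc(t),feed=20); env.pause(.2); s=show(round(t,2))
    if s["ft_force"][0]<-20: break
```

```text
0.69 18.71 [526.25 148.13  44.5 ] F [-19.53   9.27  22.69] w 0.412 g 61.6
0.7 19.16 [526.42 148.1   44.45] F [-25.17  10.    26.18] w 0.407 g 62.0
```

The force now rises steeply while the TCP barely moves, so the arm is on the rubber stop and held. Handing in.

Run:
```python
from h import *
env.pause(.5); show(); print(ticket.job_done())
```

```text
19.66 [526.42 148.1   44.41] F [-24.05  10.21  25.46] w 0.41 g 62.0
the job is handed in; nothing more can be done
None
```

I pulled the red cap up past its click, pushed the tensioner arm back past the ratchet to the rubber stop, and handed the job in at 19.7 s with the fingers still gripping the roller there at about 62 N; no verdict was returned.

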